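# Clamp the denture flask with the turnbuckle clamp

## Task

Two identical turnbuckle clamps stand on the dental-lab bench with their jaws open. On the one that has the brass flask between its jaws, swing the lever of the turnbuckle sleeve all the way over to its stop, so that both jaws draw in and hold the flask; then let go of the lever. Leave the lever of the empty clamp alone.

Things in the scene. Friction and masses are not known exactly. Their poses are not given: they have to be found in the camera images.
- clamp: Fixed turnbuckle clamp with the flask. Bed 170 (x) x 210 (y) x 12 mm, origin: centre of its underside. Turnbuckle axis level, along y at x -45, z 60 mm: steel sleeve 88 mm long, threaded rods to two dark jaws 79 mm tall. At y = 0 a 10 mm steel lever leaves the sleeve; at its end a white T-handle roller, 34 mm long along y, diameter 26 mm, spins freely: pinch its flat ends from above.
- sleeve (a joint): Turn q of its sleeve and lever about clamp +y, rad. 0: jaws open, lever 60 deg from upright towards clamp -x (robot side). Grows as it swings over to +x; stop 1.571, 30 deg past upright, jaws in (12 mm/rad each). Roller centre in clamp frame, m: x = -0.045 + 0.09 sin(q - 1.047), y = 0, z = 0.06 + 0.09 cos(q - 1.047). Stays where left; swinging takes 1 to 3 N at the roller.
- flask: Closed brass denture flask, 70 (x) x 84 (y) x 50 mm tall, about 0.6 kg, origin at the centre of its underside. Stands loose on the clamp's bed near clamp x = 30 mm; the jaws' sprung rubber pads (118 mm apart when open) push it to the middle and hold it. Need not be handled.
- spare_handle (a point): Centre of the white T-handle roller (26 x 34 mm) of the other clamp, identical but empty, standing beside the first (to its left or right). Not to be moved.
Mind the look-alikes: they are no part of the job. Of the things that look like the flask, the middle-sized one is meant.

How it is judged:
By the outcome, as a careful person would: the job done as asked, in the order asked, and still so for the second after the job is handed in, with the robot touching nothing.
It also fails if it takes over 32 s, if anything falls off the work surface, if the arm or the gripper's body presses on something with over 40 N, if the wrist force passes 120 N, or if a joint passes its speed limit or range.

## Robot

A 6-joint arm with a two-finger parallel gripper is mounted at the origin on the work surface. World frame = base frame: x ahead of the robot, y to its left, z up, the work surface at z = 0. Lengths are in m, angles in rad, forces in N, time in s.
With the tool pointing down it reaches from about 0.35 to 0.975 m from the base axis. Payload 4.9 kg.
Tool frame: the origin (TCP) lies midway between the tips of the shut fingers; the grasp point (between the pads) lies 19 mm behind it; z points along the fingers, y is the line along which they close (so a half turn about z gives the same grasp; the last joint's range is limited). The gripper opens to 85 mm and grips with 20 to 120 N. Pads are 22 mm wide; open, the fingers measure 114 mm over their backs; the gripper's body (76 mm by 85 mm) begins 54 mm behind the grasp point. The pads swing forward as they close: fully open they stand 13 mm farther back than shut.
Start: joints at [-1.354, 0.053, 1.613, -0, 1.476, -0.119], TCP at [0.206, -0.59, 0.201] pointing down, gripper open.
Joint ranges: [-3.01, 3.01], [-1.01, 2.22], [0.06, 2.58], [-1.02, 4.17], [0.09, 2.62], [-3.14, 3.14]. Speed limits (rad/s): [2.57, 2.57, 3.14, 3.14, 3.14, 3.14].

## Interface

Orientations are given as a rotation vector (axis times angle).
In Python, from station import ctrl gives the robot as it stands. The module is installed in compiled form; this text tells all that it offers.
- The arm moves only by the shell command python3 -m handwheel 'ROWS' [OPENING] [FORCE]. ROWS is JSON, a list of rows, each a list of 2 entries, a list of its own where there are three numbers: the shift along the tool's x, y, z in cm, then the turn, a rotation vector about the tool's x, y, z in rad. In form: [[[tx, ty, tz], [ax, ay, az]], ...]. A call has 1 to 5 rows; each row is the pose to reach, as a shift and turn from the pose commanded when the call began, along the tool's axes at that moment; what a row does not reach only later rows make up. A row lasts 1/8 s, in which the tool goes at most 62.5 mm and 10.7 degrees, less where a joint would pass 70% of its speed; a pose out of reach is approached as far as the arm can. A call with a gripper value outside its range is refused whole. OPENING is the gripper's target within -1 to 1 (shut at 1, half-way at 0, fully open at -1), set as the call begins (- or left out, the last holds). The fingers move at their own pace and stop on an object; FORCE is the grip in N (left out, the last holds). Time passes only in rows, so rows that repeat a pose let the fingers close. It gives the time, the measured TCP pose, the force, the opening and the grip force at its end, in the units of the state.
- ctrl.get_obs(): the state, without advancing time (a new reading comes with each control period).
- ctrl.get_image(name): name is "scene" or "top" or "wrist"; returns the picture (400x640x3 uint8, blue, green, red); there is no depth.
- ctrl.calibration(name): a dict with "fx", "fy", "cx", "cy" (pixels), "R" (3x3) and "t" (3): a world point X has camera coordinates R X + t. Camera axes: x right, y down, z forward; pixel columns grow to the right and rows downward; lengths in m; the calibration is good to about 2 mm. A picture is of the moment at which its call begins: read the wrist's pose just before it. calibration takes no time and is no camera call; for the wrist camera it gives the pose at the moment of the call.
- ctrl.finish_job(): hands the job in; it is judged then, once.
Trained networks look in the newest picture that a camera, given by its name, has taken for a name from the list of things; names that differ only in an ending like _2 or _b are one class to them, and where a whole thing is asked for, a point or a joint stands for the part that bears it (a point fixed in the world has none). Each returns a list of dicts, best first, with "score" (0 to 1); they miss things now and then, are a little off and sometimes report something else, mostly with a low value. They report only what shows in the picture. A call takes as long as a camera call. They do not tell look-alikes from the thing itself.
- ctrl.look_for(camera, query): "position" ([column, row] in pixels, amid what is visible of it).
- ctrl.landmark_of(camera, query): "position" ([column, row] in pixels: a listed point, or the origin of a listed thing).
The state is a dict: "t": time; "q": joint angles; "dq": joint speeds; "effort": joint torques, N m; "tool_pos": TCP position; "tool_rot": TCP orientation; "contact_force": force on the tool from outside, world axes, zero at the start; "wrist_torque": the same for the moment, N m; "opening": finger opening in m; "grip_force": force on a finger pad.
Only numpy, scipy, OpenCV 4.12 (cv2) and the standard library are available. Lean on these libraries where they do the work, as an engineer would, in place of code of your own. Each camera call takes 0.05 s, during which the arm holds its last target. There are 200 camera calls.

## Working session

There is one attempt and no reset: what is moved stays moved. The work goes in short steps, Python scripts to look and compute and a shell command to move; the robot and the scene stay as the last step left them, time stands still between calls to the robot, and variables do not carry over. Pictures are saved under pics/ and viewed, at most 10 in all, crops included, and the job is handed in when it is done.

```bash
mkdir -p pics; python3 - <<'E'
from station import ctrl
import cv2
for n in ("scene","top"):
    cv2.imwrite(f"pics/{n}0.png",ctrl.get_image(n))
    c=ctrl.calibration(n);print(n,c)
    for q in ("clamp","sleeve","flask","spare_handle"):
        print(q,[(d["position"],round(d["score"],2)) for d in ctrl.landmark_of(n,q)])
o=ctrl.get_obs();print(o["t"],o["tool_pos"],o["tool_rot"],o["opening"])
E
```

```text
scene {'fx': 493.81188828682804, 'fy': 493.81188828682804, 'cx': 323.34081307807145, 'cy': 197.19168142929766, 'R': array([[ 0.58450472,  0.81127492,  0.01368339],
       [ 0.60100226, -0.42155521, -0.67903423],
       [-0.54511514,  0.40512246, -0.73397907]]), 't': array([-0.36708179, -0.31016888,  1.35894707])}
clamp [([376.8, 190.8], 0.56)]Traceback (most recent call last):
  File "<stdin>", line 7, in <module>
ValueError: it knows: clamp, flask, spare_handle
```

View pics/scene0.png

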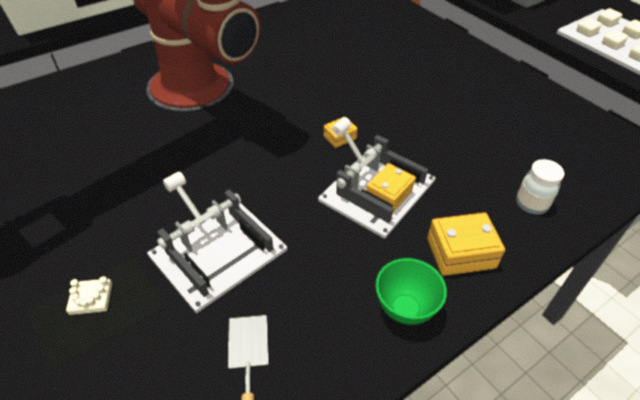

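The scene view shows the flask clamp around (377,190) with its roller at (344,127). The empty clamp is around (217,252) with its roller at (175,181). The big flask look-alike is at (466,243) and the small one at (340,131).

```bash
python3 - <<'E'
from station import ctrl
import cv2
n="top"
cv2.imwrite(f"pics/{n}0.png",ctrl.get_image(n))
c=ctrl.calibration(n);print(n,c)
for q in ("clamp","flask","spare_handle"):
    print(q,[([round(v,1) for v in d["position"]],round(d["score"],2)) for d in ctrl.landmark_of(n,q)])
ctrl.get_image("scene")
for q in ("flask","spare_handle"):
    print(q,[([round(v,1) for v in d["position"]],round(d["score"],2)) for d in ctrl.landmark_of("scene",q)])
o=ctrl.get_obs();print(o["t"],o["tool_pos"],o["tool_rot"],o["opening"])
E
```

```text
top {'fx': 496.97652624965406, 'fy': 496.97652624965406, 'cx': 320.11211604341787, 'cy': 197.17913681256803, 'R': array([[ 0.01235978, -0.99976697, -0.01769847],
       [-0.98837533, -0.00953286, -0.1517344 ],
       [ 0.15153032,  0.01936814, -0.98826284]]), 't': array([-0.00331724,  0.61385328,  1.05282495])}
clamp [([253.5, 201.6], 0.75)]
flask [([231.6, 288.1], 0.88), ([248.6, 188.5], 0.81), ([245.2, 108.1], 0.62)]
spare_handle [([425.3, 279.9], 0.88)]
flask [([339.1, 137.6], 0.92), ([390.6, 190.0], 0.6)]
spare_handle [([173.2, 180.9], 0.72)]
0.45 [ 0.20594182 -0.59001987  0.20109806] [-3.09725317e+00 -5.24971576e-01 -2.67902586e-06] 0.085416363644564
```

View pics/top0.png

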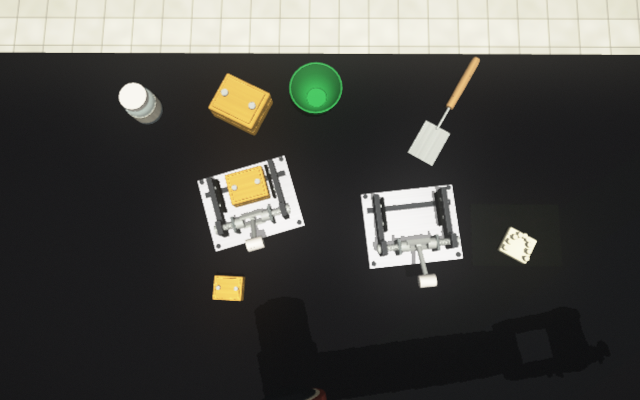

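The top view shows the flask clamp's bed corners at about (198,181), (285,157), (304,227) and (216,251). Its roller is at (255,243), nearer its base than the other clamp's, so its lever may start partly swung. The empty clamp's roller is at (428,281), and the middle-sized flask is in the left clamp.

```bash
cat > h.py <<'E'
from station import ctrl
import numpy as np, cv2
def ray(n,p,c=None):
    c=c or ctrl.calibration(n); R=np.array(c["R"]);t=np.array(c["t"])
    d=R.T@np.array([(p[0]-c["cx"])/c["fx"],(p[1]-c["cy"])/c["fy"],1]); return -R.T@t,d
def atz(n,p,z):
    o,d=ray(n,p); return o+d*(z-o[2])/d[2]
def tri(*obs):
    A=np.zeros((3,3));b=np.zeros(3)
    for o,d in obs:
        d=d/np.linalg.norm(d);P=np.eye(3)-np.outer(d,d);A+=P;b+=P@o
    X=np.linalg.solve(A,b); return X,[float(np.linalg.norm(np.cross(X-o,d/np.linalg.norm(d)))) for o,d in obs]
E
python3 - <<'E'
from h import *
np.set_printoptions(precision=4,suppress=True)
C=[atz("top",p,.012) for p in [(198,181),(285,157),(304,227),(216,251)]]
print(C, np.mean(C,0),[np.linalg.norm(C[i]-C[i-1]) for i in range(4)])
print("roller",tri(ray("top",(255,243.5)),ray("scene",(343.5,127.5))))
print("spare",tri(ray("top",(428,281)),ray("scene",(175,181.5))))
a=(C[0]+C[1]-C[2]-C[3]);print("yaw x",np.arctan2(a[1],a[0]))
E=cv2
top=cv2.imread("pics/top0.png")[140:310,180:480];sc=cv2.imread("pics/scene0.png")[100:250,300:460]
cv2.imwrite("pics/c1.png",np.hstack([cv2.resize(top[:130,:140],None,fx=3,fy=3.0)[:390],cv2.resize(sc,(390,390))]))
E
```

```text
[array([0.6542, 0.2861, 0.012 ]), array([0.7125, 0.0866, 0.012 ]), array([0.5505, 0.0398, 0.012 ]), array([0.4942, 0.2374, 0.012 ])] [0.6029 0.1625 0.012 ] [np.float64(0.16729616138782646), np.float64(0.20787348824588217), np.float64(0.168607861267307), np.float64(0.20547653687316625)]
roller (array([0.5068, 0.135 , 0.1248]), [0.0023844328551791256, 0.0023844328551791893])
spare (array([ 0.4351, -0.2176,  0.108 ]), [0.0011176344078006272, 0.0011176344078006003])
yaw x 0.28856611956202677
```

View pics/c1.png

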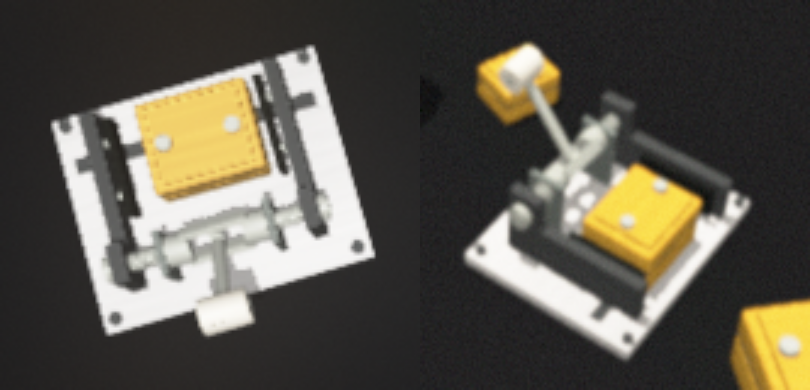

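The close-up confirms the flask clamp. Its roller is at about (0.507, 0.135, 0.128) in the world frame, which matches the bed pose (0.603, 0.1625, yaw 0.289) at q≈0.3. Next I work out the approach, with tool y along clamp y.

```bash
cat >> h.py <<'E'
from scipy.spatial.transform import Rotation as Ro
np.set_printoptions(precision=4,suppress=True)
def goto(target,yaw):
    "shift (cm, tool axes) and z turn so tool y lies along clamp y"
    o=ctrl.get_obs();T=Ro.from_rotvec(o["tool_rot"])
    best=None
    for s in (0,np.pi):
        G=Ro.from_euler("z",yaw+s)*Ro.from_rotvec([np.pi,0,0])
        r=(T.inv()*G).as_rotvec()
        if best is None or np.linalg.norm(r)<np.linalg.norm(best): best=r
    print("t",o["t"],"pos",o["tool_pos"],"q",np.array(o["q"]),"open",o["opening"])
    print("shift cm",100*T.inv().apply(np.array(target)-o["tool_pos"]),"turn",best)
E
python3 -c "
from h import *
goto([.507,.135,.25],.289)"
```

```text
t 0.45 pos [ 0.2059 -0.59    0.2011] q [-1.354   0.0528  1.613   0.      1.476  -0.119 ] open 0.085416363644564
shift cm [ 52.3157 -58.5327  -4.8792] turn [-0.0002 -0.      0.0468]
```

```bash
python3 -m handwheel '[[[4,-4,-3],[0,0,0.05]],[[8,-9,-5],[0,0,0.05]],[[12,-13.5,-5],[0,0,0.05]],[[16,-18,-5],[0,0,0.05]],[[20,-22.5,-5],[0,0,0.05]]]' -1 30 && python3 -m handwheel '[[[4,-4.5,0],[0,0,0]],[[8,-9,0],[0,0,0]],[[12,-13.5,0],[0,0,0]],[[16,-18,0],[0,0,0]],[[20,-22.5,0],[0,0,0]]]'; python3 -c "
from h import *
goto([.507,.135,.25],.289)"
```

```text
t: 1.08
tool_pos: [0.3211, -0.31, 0.2515]
tool_rot: [3.109, 0.446, 0.001]
contact_force: [1.7, -0.8, 0.4]
opening: 0.0858
grip_force: 0.0
t: 1.7
tool_pos: [0.4497, -0.0376, 0.2517]
tool_rot: [3.109, 0.447, 0.002]
contact_force: [1.1, -0.7, -0.1]
opening: 0.0856
grip_force: 0.0
t 1.7 pos [ 0.4497 -0.0376  0.2517] q [-0.2484 -0.4074  1.9333 -0.0002  1.6141  1.0365] open 0.08562417066010927
shift cm [ 10.3642 -14.9397   0.1681] turn [ 0.001  -0.0013 -0.0031]
```

```bash
python3 -m handwheel '[[[3.4,-4.8,0],[0,0,0]],[[6.8,-9.6,0],[0,0,0]],[[10,-14.3,0],[0,0,0]],[[10,-14.3,0],[0,0,0]]]'; python3 -c "
from h import *
goto([.507,.135,.128],.289)
c=ctrl.calibration('wrist');cv2.imwrite('pics/w1.png',ctrl.get_image('wrist'));print(c)
for q in ('clamp','flask','spare_handle'): print(q,[(d['position'],d['score']) for d in ctrl.landmark_of('wrist',q)])
X=np.array([.507,.135,.128]);v=c['R']@X+c['t'];print(v[:2]/v[2]*c['fx']+[c['cx'],c['cy']])"
```

```text
t: 2.2
tool_pos: [0.5049, 0.129, 0.251]
tool_rot: [-3.108, -0.456, 0.001]
contact_force: [-0.4, 0.9, -0.1]
opening: 0.0852
grip_force: 0.0
t 2.2 pos [0.5049 0.129  0.251 ] q [ 0.1071 -0.2231  1.7899  0.0005  1.5754  1.3866] open 0.08517016377340075
shift cm [ 0.3829 -0.5027 12.2961] turn [-0.0006  0.0005  0.0023]
{'fx': 340.2382425954745, 'fy': 340.2382425954745, 'cx': 311.88199240821007, 'cy': 200.8077410951657, 'R': array([[ 0.2872, -0.9579, -0.0013],
       [-0.923 , -0.2771,  0.2672],
       [-0.2563, -0.0756, -0.9636]]), 't': array([-0.0216,  0.4539,  0.565 ])}
clamp [([310.5, 72.9], 0.86)]
flask [([236.0, 213.1], 0.65), ([316.1, 41.9], 0.57)]
spare_handle [([599.3, 328.7], 0.74)]
[305.7545 181.3452]
```

View pics/w1.png

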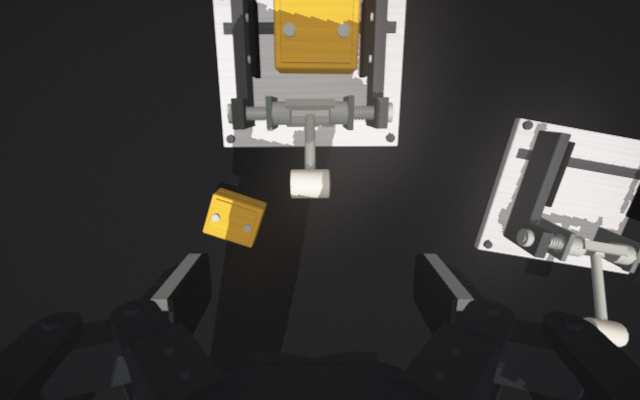

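The wrist view shows the roller at (310,184), the sleeve axis level along row 112 and the flask just above it, so the gripper is aligned with the clamp. The small look-alike is at (236,217) and the spare roller at (605,332).

```bash
python3 -c "
from h import *
print(tri(ray('top',(255,243.5)),ray('scene',(343.5,127.5)),ray('wrist',(310,183.5))))
print(tri(ray('top',(255,243.5)),ray('wrist',(310,183.5))))
for z in(.06,.12,.125,.13,.135): print(z,atz('wrist',(310,183.5),z),atz('wrist',(311,113),z))"
```

```text
(array([0.5075, 0.1312, 0.1287]), [0.0024351306500904313, 0.004839159033831249, 0.004691427605826323])
(array([0.5063, 0.1291, 0.1366]), [0.002495142293544555, 0.0024951422935446])
0.06 [0.4913 0.1228 0.06  ] [0.5633 0.1426 0.06  ]
0.12 [0.5043 0.1262 0.12  ] [0.5643 0.1428 0.12  ]
0.125 [0.5054 0.1265 0.125 ] [0.5644 0.1428 0.125 ]
0.13 [0.5064 0.1268 0.13  ] [0.5645 0.1428 0.13  ]
0.135 [0.5075 0.1271 0.135 ] [0.5646 0.1428 0.135 ]
```

```bash
python3 -m handwheel '[[[0.1,0,5],[0,0,0]],[[0.1,0,10],[0,0,0]],[[0.1,0,14.4],[0,0,0]],[[0.1,0,14.4],[0,0,0]]]' -1 25; python3 -m handwheel '[[[0,0,0],[0,0,0]],[[0,0,0],[0,0,0]]]' 0; python3 -c "
from h import *
goto([.506,.129,.107],.289)
cv2.imwrite('pics/w2.png',ctrl.get_image('wrist'))"
```

```text
t: 2.9
tool_pos: [0.5023, 0.1244, 0.1033]
tool_rot: [-3.11, -0.444, 0.013]
contact_force: [-0.3, 0.1, -0.1]
opening: 0.0853
grip_force: 0.0
t: 3.15
tool_pos: [0.5077, 0.126, 0.1104]
tool_rot: [3.109, 0.446, 0.008]
contact_force: [0.0, -0.2, -0.9]
opening: 0.0514
grip_force: 0.0
t 3.15 pos [0.5077 0.126  0.1104] q [ 0.101  -0.1223  1.9389 -0.      1.3198  1.3866] open 0.05140302397475875
shift cm [-0.0852 -0.3326  0.3354] turn [ 0.001  -0.0051 -0.0038]
```

View pics/w2.png

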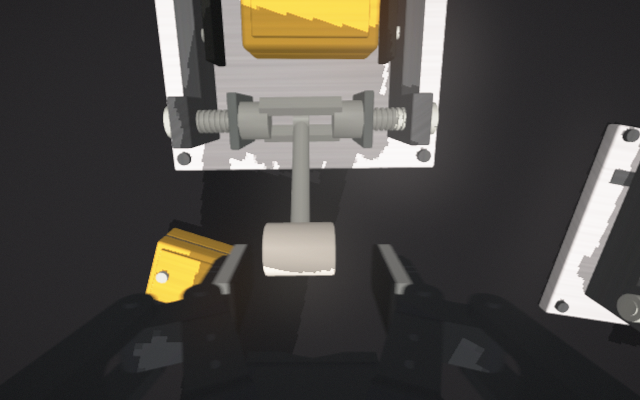

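The pads are centred on column 312 and the roller on (299,249), so the roller sits about 6 mm to the left in the image. Checking where the grasp point projects.

```bash
python3 -c "
from h import *
o=ctrl.get_obs();T=Ro.from_rotvec(o['tool_rot']);c=ctrl.calibration('wrist');print(o['tool_pos'])
for b in (0,.010,.019,.027):
  X=o['tool_pos']+T.apply([0,0,-b]);v=c['R']@X+c['t'];print(b,X,v[2],v[:2]/v[2]*c['fx']+[c['cx'],c['cy']])
for p in [(299,249),(300,118)]:
  for z in (.06,.125,.13,.135):
    X=atz('wrist',p,z);print(p,X,'rel tool',100*T.inv().apply(X-o['tool_pos']))
print(tri(ray('top',(255,243.5)),ray('wrist',(299,249)),ray('scene',(343.5,127.5))))
"
```

```text
[0.5075 0.1262 0.11  ]
0 [0.5075 0.1262 0.11  ] 0.18405094770917305 [310.9822 236.3793]
0.01 [0.5075 0.1262 0.12  ] 0.17441309372326902 [310.9195 243.5472]
0.019 [0.5074 0.1262 0.129 ] 0.16573902513595545 [310.8568 250.7111]
0.027 [0.5074 0.1262 0.137 ] 0.15802874194723232 [310.7953 257.7392]
(299, 249) [0.4774 0.1263 0.06  ] rel tool [-2.9096 -0.8629  4.9887]
(299, 249) [0.505  0.1316 0.125 ] rel tool [-0.0851 -0.5934 -1.4982]
(299, 249) [0.5071 0.132  0.13  ] rel tool [ 0.1321 -0.5726 -1.9972]
(299, 249) [0.5092 0.1324 0.135 ] rel tool [ 0.3494 -0.5519 -2.4961]
(300, 118) [0.564  0.1501 0.06  ] rel tool [ 6.0681 -0.7103  5.0301]
(300, 118) [0.5663 0.1485 0.125 ] rel tool [ 6.2709 -0.4853 -1.4688]
(300, 118) [0.5664 0.1483 0.13  ] rel tool [ 6.2865 -0.468  -1.9687]
(300, 118) [0.5666 0.1482 0.135 ] rel tool [ 6.3021 -0.4507 -2.4687]
(array([0.5069, 0.1335, 0.1268]), [0.0016845060046155715, 0.001980136603173451, 0.003462785582238385])
```

```bash
python3 -m handwheel '[[[0,-0.6,0.3],[0,0,0]],[[0,-0.6,0.3],[0,0,0]]]'; python3 -m handwheel '[[[0,0,0],[0,0,0]],[[0,0,0],[0,0,0]],[[0,0,0],[0,0,0]]]' 1 30; python3 -c "
from h import *
cv2.imwrite('pics/w3.png',ctrl.get_image('wrist'))"
```

```text
t: 3.45
tool_pos: [0.5039, 0.1324, 0.1044]
tool_rot: [-3.109, -0.449, -0.0]
contact_force: [0.4, 0.6, -0.7]
opening: 0.0426
grip_force: 0.0
t: 3.82
tool_pos: [0.5039, 0.1315, 0.1044]
tool_rot: [3.109, 0.447, -0.001]
contact_force: [-2.5, -4.0, 2.2]
opening: 0.0324
grip_force: 29.8
```

View pics/w3.png

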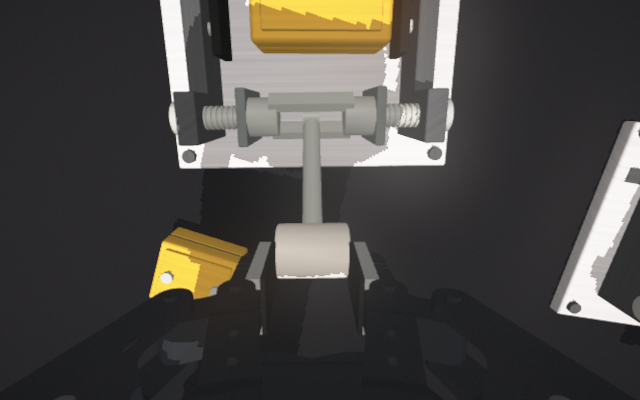

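The roller is pinched squarely, at (312,250) between the pads with 30 N grip. Now I swing along the arc from about -40° in two stages.

```bash
python3 -m handwheel '[[[0.65,0,-0.5],[0,0,0]],[[1.3,0,-0.9],[0,0,0]],[[2,0,-1.25],[0,0,0]],[[2.7,0,-1.55],[0,0,0]],[[2.7,0,-1.55],[0,0,0]]]' 1 40; python3 -c "
from h import *
goto([.507,.132,.105],.289)"
```

```text
t: 4.5
tool_pos: [0.5314, 0.1399, 0.1217]
tool_rot: [-3.109, -0.447, -0.005]
contact_force: [-1.8, -2.6, 8.1]
opening: 0.032
grip_force: 40.9
t 4.5 pos [0.5314 0.1399 0.1217] q [ 0.1217 -0.067   1.8676  0.0004  1.338   1.4067] open 0.03203737459906795
shift cm [-2.5686  0.0683  1.6669] turn [ 0.0001 -0.0031 -0.0032]
```

```bash
python3 -m handwheel '[[[0.8,0,-0.35],[0,0,0]],[[1.5,0,-0.5],[0,0,0]],[[2.3,0,-0.6],[0,0,0]],[[3.1,0,-0.65],[0,0,0]],[[3.1,0,-0.65],[0,0,0]]]'; python3 -m handwheel '[[[0.8,0,0.05],[0,0,0]],[[1.6,0,0.15],[0,0,0]],[[2.4,0,0.3],[0,0,0]],[[3.1,0,0.55],[0,0,0]],[[3.1,0,0.55],[0,0,0]]]'
```

```text
t: 5.12
tool_pos: [0.5614, 0.1491, 0.1274]
tool_rot: [-3.108, -0.447, -0.006]
contact_force: [0.7, -0.2, 5.1]
opening: 0.0322
grip_force: 40.6
t: 5.75
tool_pos: [0.5913, 0.1582, 0.1218]
tool_rot: [-3.108, -0.447, -0.007]
contact_force: [2.4, 0.9, 5.5]
opening: 0.0316
grip_force: 40.6
```

```bash
python3 -m handwheel '[[[0.7,0,0.3],[0,0,0]],[[1.4,0,0.65],[0,0,0]],[[1.4,0,0.65],[0,0,0]]]'; python3 -m handwheel '[[[0.2,0,0.1],[0,0,0]],[[0.3,0,0.2],[0,0,0]],[[0.3,0,0.2],[0,0,0]]]'
```

```text
t: 6.12
tool_pos: [0.6044, 0.1622, 0.1154]
tool_rot: [-3.108, -0.447, -0.006]
contact_force: [1.6, 2.2, 4.7]
opening: 0.0322
grip_force: 40.6
t: 6.5
tool_pos: [0.6051, 0.1624, 0.1151]
tool_rot: [-3.109, -0.448, 0.003]
contact_force: [-8.2, -0.6, 15.7]
opening: 0.0321
grip_force: 41.9
```

The stop is reached: the arm moved only 0.7 mm more and about 18 N built up. Releasing and withdrawing straight up.

```bash
python3 -m handwheel '[[[0,0,0],[0,0,0]],[[0,0,0],[0,0,0]],[[0,0,0],[0,0,0]],[[0,0,0],[0,0,0]]]' -1; python3 -m handwheel '[[[0,0,-3],[0,0,0]],[[0,0,-7],[0,0,0]],[[-3,0,-12],[0,0,0]],[[-9,0,-14],[0,0,0]],[[-12,0,-14],[0,0,0]]]'; python3 -c "
from h import *
a=ctrl.get_image('wrist');b=ctrl.get_image('scene')[100:250,280:480]
t=ctrl.get_image('top')[130:270,170:330]
cv2.imwrite('pics/f.png',np.hstack([cv2.resize(a,(480,300)),cv2.resize(b,(310,300))]))
cv2.imwrite('pics/t.png',cv2.resize(t,None,fx=3,fy=3))"
```

```text
t: 7.0
tool_pos: [0.6054, 0.1618, 0.1115]
tool_rot: [-3.109, -0.447, 0.002]
contact_force: [0.0, -0.8, 0.6]
opening: 0.0854
grip_force: 0.0
t: 7.62
tool_pos: [0.4901, 0.1278, 0.2551]
tool_rot: [3.109, 0.447, 0.008]
contact_force: [-0.5, -0.6, 0.2]
opening: 0.0855
grip_force: 0.0
```

View pics/f.png

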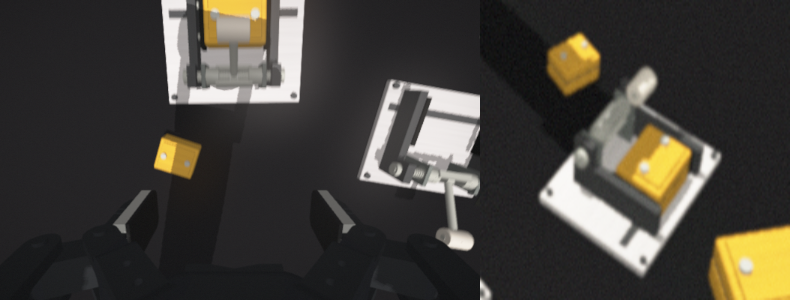

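The lever is over at wrist picture (312,35) and scene (384,142). Both jaws are against the flask, and the spare lever is unmoved. One last check against the stop position.

```bash
python3 -c "
from h import *
print(tri(ray('wrist',(312,35)),ray('scene',(384.5,142.5))))
for X in ([.603,.161,.138],[.598,.159,.1405]):
  for n in('wrist','scene'):
    c=ctrl.calibration(n);v=c['R']@np.array(X)+c['t'];print(n,v[:2]/v[2]*c['fx']+[c['cx'],c['cy']])"
```

```text
(array([0.6068, 0.1624, 0.1408]), [0.001394590678569916, 0.0013945906785699752])
wrist [311.3973  39.776 ]
scene [381.8913 142.8813]
wrist [312.0559  46.7316]
scene [379.6462 140.9688]
```

View pics/t.png

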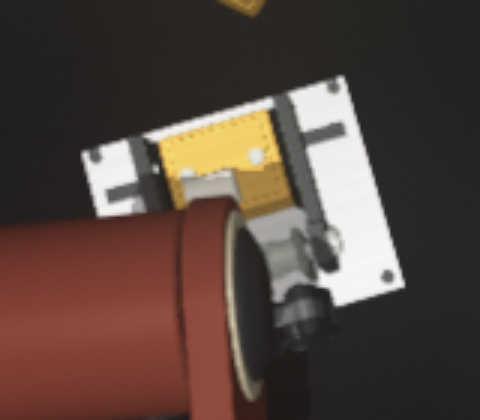

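The roller is at the stop position or a touch past the estimate, and the top view shows the flask held between both jaws.

```bash
python3 -c "
from station import ctrl
print(ctrl.finish_job())"
```

```text
the job is handed in; nothing more can be done
None
```

The flask clamp's lever is swung over to its stop and released, both jaws are in against the flask, the empty clamp's lever was left alone, and the job is handed in at about 8 s on the robot's clock (no verdict was returned).

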